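Turn the leaf of a clay sample book

ROBOT

A 6-joint arm with a two-finger parallel gripper is mounted at the origin on the work surface. World frame = base frame: x ahead of the robot, y to its left, z up, the work surface at z = 0. Lengths are in m, angles in rad, forces in N, time in s.
With the tool pointing down it reaches from about 0.225 to 0.875 m from the base axis. Payload 3.4 kg.
Tool frame: the origin (TCP) lies at the very end of the fingers, on their centre line; the grasp point (between the pads) lies 19 mm behind it (bot.grip_depth is the distance from the TCP to the grasp point, in m); z points along the fingers, y is the line along which they close (so a half turn about z gives the same grasp; the last joint's range is limited). The gripper opens to 85 mm and grips with 20 to 120 N. Pads are 22 mm wide; open, the fingers measure 114 mm over their backs; the gripper's body (76 mm by 85 mm) begins 54 mm behind the grasp point. The pads swing forward as they close: fully open they stand 13 mm farther back than shut.
Start: joints at [-1.237, 0.276, 1.505, -0, 1.361, -0.121], TCP at [0.253, -0.517, 0.231] pointing down, gripper open.
Joint ranges: [-2.89, 2.89], [-0.75, 2.08], [0.22, 2.7], [-1.18, 4.32], [0.11, 2.71], [-2.7, 2.7]. Speed limits (rad/s): [2.57, 2.57, 3.14, 3.14, 3.14, 3.14].

INTERFACE

Orientations are given as a unit quaternion [w, x, y, z].
In Python, from station import readout, eyes, ticket, bot gives the robot as it stands.
- The arm moves only by the tool apply_moves, never from a script. Its argument "deltas" is a list that holds one entry, the list of rows, each a list of 7 numbers: the gripper's target within -1 to 1 (fully open at 1, half-way at 0, shut at -1), then the shift along the tool's x, y, z normalised to -1 to 1, where 1 is 0.12 m, then the turn, a rotation vector about the tool's x, y, z normalised to -1 to 1, where 1 is 2 pi rad. In form: [[[claw, dx, dy, dz, rx, ry, rz], ...]]. A call has 1 to 12 rows; each row is the pose to reach, as a shift and turn from the pose commanded when the call began, along the tool's axes at that moment, turning the shorter way round; what a row does not reach only later rows make up. A row lasts 1/12 s, in which the tool goes at most 41.7 mm and 7.16 degrees, less where a joint would pass 70% of its speed; a pose out of reach is approached as far as the arm can. A call with a number of a shift or a turn outside -1 to 1 is refused whole. A call with a gripper value outside its range is refused whole. The fingers move at their own pace and stop on an object; the grip force is fixed at half the most. Time passes only in rows, so rows that repeat a pose let the fingers close. It gives the time, the measured TCP pose, the force, the opening and the grip force at its end, in the units of the state.
- readout.sense(): the state, without advancing time (a new reading comes with each control period).
- eyes.get_image(name): name is "side" or "top"; returns a dict with "pixels" (420x560x3 uint8, red, green, blue), "intrinsics" (3x3 intrinsics, pixels), "extrinsics" (4x4, takes a point from camera to world coordinates). Camera axes: x right, y down, z forward; pixel columns grow to the right and rows downward; lengths in m; the calibration is good to about 2 mm. A picture is of the moment at which its call begins. There is no depth.
- ticket.finish_job(): hands the job in; it is judged then, once.
The state is a dict: "time": time; "joint_pos": joint angles; "joint_vel": joint speeds; "joint_torque": joint torques, N m; "tcp_pos": TCP position; "eef_rot": TCP orientation; "wrist_force": force on the tool from outside, world axes, zero at the start; "torque": the same for the moment, N m; "gripper_width": finger opening in m; "grasp_force": force on a finger pad.
Only numpy, scipy, OpenCV 4.12 (cv2) and the standard library are available. Lean on these libraries where they do the work, as an engineer would, in place of code of your own. Each camera call takes 0.05 s, during which the arm holds its last target. There are 200 camera calls.

TASK

Turn the page of the clay sample book with gentle fingertip pushes only: nothing is to be pinched, lifted or carried. First push the low round tin off the book's bare page until it stands upright and flat on the table; then push the raised stiff leaf over its spine until it lies flat on that bare page. Leave everything else on the bench where it stands.

Things in the scene. Friction and masses are not known exactly. Their poses are not given: they have to be found in the camera images.
- book: The sample book: a fixed wooden board lying on the table, 280 mm long (its x), 160 mm wide (its y), 8 mm thick; origin at the centre of its underside, x pointing away from the robot, z up. The near half (x below 0) carries glued clay chips; the far half (x above 0) is the bare page, flat, its top 8 mm above the table.
- spine (a point): Middle of the hinge axis: on the book's centre line, 14.5 mm above the table, the axis running along the book's y. The metal spine rings round it reach 21 mm above the table.
- leaf (a joint): Angle of the stiff plywood leaf about the spine, rad: 0 = flat on the near half, 1.57 = upright, 3.14 = flat on the far half, where it stops. It starts leaning at 0.8 to 1.2 over the near half. The hinge is stiff (0.11 N m friction): the leaf stays wherever it is left, and 1 to 2 N at the free edge turns it. Leaf about 120 g.
- leaf_edge (a point): Middle of the leaf's free edge, at mid-thickness, 120 mm from the hinge axis. The leaf is 140 mm wide along the spine, 5 mm thick, with round clay chips 2.5 mm high on both faces, all within 85 mm of the hinge axis; the strip from there to the edge is smooth. Fingers pointing down or leaning a little, their tips 15 to 25 mm below this edge, turn it when they follow its arc.
- tin: Low round closed aluminium tin, 49 mm in diameter, 28 mm high, about 90 g, loose; origin at the centre of its underside, z up. It starts standing on the bare page, and the leaf cannot lie flat while it is there. There is free table at both sides of the page (along book y), at least 70 mm wide.
- tumbler: Glass tumbler, 68 mm wide at the rim, 100 mm high; a bystander, to be left where it stands. Origin at the centre of its underside.
- jar: Small lidded glass jar, 42 mm wide, 60 mm high; a bystander, to be left where it stands. Origin at the centre of its underside.
- square_cutter: Square steel clay cutter, 45 mm wide, 30 mm high, open; a bystander, to be left where it stands. Origin at the centre of its underside.
- round_cutter: Round steel clay cutter, 60 mm wide, 28 mm high, open; a bystander, to be left where it stands. Origin at the centre of its underside.
- brush: Brush with a wooden handle, 160 mm long, lying flat; a bystander, to be left where it stands. Origin at the centre of its underside.
- clay_block: Flat block of clay, 56 mm square, 16 mm high; a bystander, to be left where it stands. Origin at the centre of its underside.
There are look-alikes about, which are no part of the job. Leave any blue look-alike of the tin alone.

How it is judged:
On the way, in this order (a step that is already met when the one before it is completed fails the run):
1. the tin stands upright on the table, off the book (height (world z) of tin between -0.01 and 0.004 m and angle between tin's own z axis and vertical below 0.15 rad), for 0.2 s.
2. the leaf lies flat on the bare far page (value of joint leaf above 3.07 rad), for 0.2 s.
At the end, for the whole second after the job is handed in: The leaf lies flat on the far half (joint within 0.07 rad of 3.14) and at rest; the tin stands upright on the table (base within 4 mm of the table, tilt under 0.15 rad), off the book and at rest (all of step 1 and value of joint leaf above 3.07 rad and velocity of joint leaf between -0.1 and 0.1 rad/s and linear speed of tin below 0.02 m/s); the robot touches nothing.
It fails at once if the tin is lifted (its base more than 25 mm above the table) (height (world z) of tin above 0.025 m).
It fails at once if the tin is tipped over (angle between tin's own z axis and vertical above 0.9 rad).
It fails at once if the fingers squeeze or push the tin harder than 25 N (contact force between the fingers and tin above 25 N).
It fails at once if the fingers push the leaf or the book harder than 60 N (contact force between the fingers and book above 60 N).
It fails at once if a bystander is moved by more than 30 mm (distance of any of tumbler, jar, square_cutter, round_cutter, brush, clay_block from where it was at the start of the episode above 0.03 m).
It also fails if it takes over 53 s, if anything falls off the work surface, if the arm or the gripper's body presses on something with over 40 N, if the wrist force passes 120 N, or if a joint passes its speed limit or range.

## Working session

There is one attempt and no reset: what is moved stays moved. The work goes in short steps, Python scripts to look and compute and a tool call to move; the robot and the scene stay as the last step left them, time stands still between calls to the robot, and variables do not carry over. Pictures are saved under pics/ and viewed, at most 13 in all, crops included, and the job is handed in when it is done.

Besides the shell and the picture viewer there is one more tool, called as name(argument=value, ...), one argument or row to a line, values as JSON. apply_moves: Moves the arm, as the interface text tells. Scaled input: -1 to 1 covers 0.12 m each way for a shift and 2 pi rad each way for a turn. Its arguments: {"type":"object","properties":{"deltas":{"type":"array","items":{"type":"array","items":{"type":"array","items":{"type":"number","minimum":-1,"maximum":1}}}}},"required":["deltas"]}

```bash
mkdir -p pics; ls; python3 - <<'E'
from station import readout, eyes
import cv2,numpy as np
for n in("top","side"):
    d=eyes.get_image(n); cv2.imwrite(f"pics/{n}0.png",d["pixels"][:,:,::-1]); np.savez(f"{n}0.npz",**d)
    print(n,d["intrinsics"].round(1).tolist(),d["extrinsics"].round(3).tolist())
s=readout.sense();print(s["time"],s["tcp_pos"],s["eef_rot"])
E
```

```text
pics
top [[461.0, 0.0, 279.8], [0.0, 461.0, 214.1], [0.0, 0.0, 1.0]] [[0.018, -0.997, 0.08, 0.531], [-1.0, -0.019, -0.016, 0.05], [0.017, -0.08, -0.997, 1.254], [0.0, 0.0, 0.0, 1.0]]
side [[519.2, 0.0, 278.0], [0.0, 519.2, 198.2], [0.0, 0.0, 1.0]] [[0.982, -0.101, 0.157, 0.463], [-0.185, -0.626, 0.758, -0.807], [0.022, -0.773, -0.633, 0.753], [0.0, 0.0, 0.0, 1.0]]
0.1 [ 0.25243339 -0.51607308  0.23049596] [-8.64985170e-04  9.74256295e-01  2.25441604e-01 -8.23534739e-05]
```

View pics/top0.png

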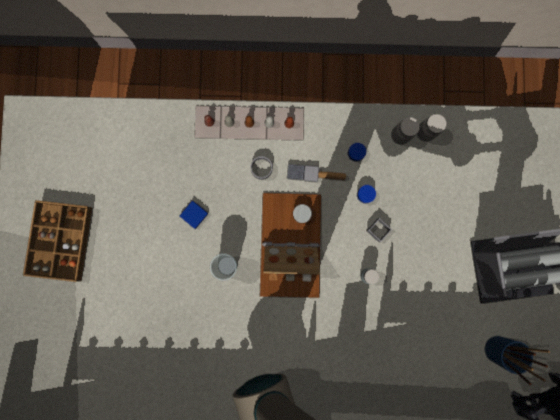

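View pics/side0.png

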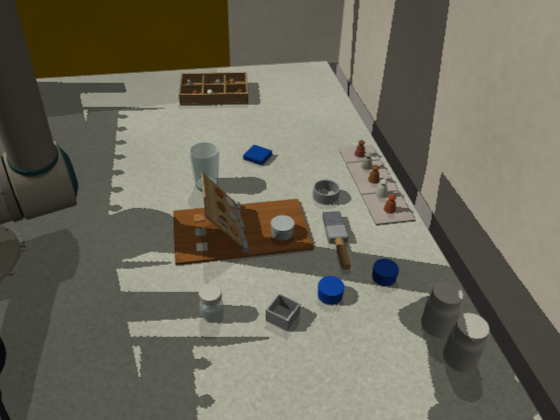

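Top view: the silver-white tin stands on the bare page at (302,213), and the raised leaf hinges near row 244. The candidates for the tin are silver (302,213), blue (367,194) and blue (357,152). The silver one fits, since it is aluminium and stands on the page. Next I'll measure and make one enlarged crop.

```bash
cat > h.py <<'E'
import numpy as np
def onplane(d,uv,z):
    K=d["intrinsics"];T=d["extrinsics"]
    r=T[:3,:3]@np.linalg.solve(K,[uv[0],uv[1],1.]);o=T[:3,3]
    return o+r*(z-o[2])/r[2]
def proj(d,p):
    T=d["extrinsics"];q=d["intrinsics"]@(T[:3,:3].T@(np.array(p)-T[:3,3]));return q[:2]/q[2]
E
python3 - <<'E'
import cv2,numpy as np
from h import *
d=np.load("top0.npz");s=np.load("side0.npz")
im=d["pixels"][:,:,::-1].copy();hsv=cv2.cvtColor(im,cv2.COLOR_BGR2HSV)
a=cv2.resize(im[180:305,245:395],(600,500),interpolation=cv2.INTER_CUBIC)
b=cv2.resize(s["pixels"][165:270,165:320,::-1],(800,542),interpolation=cv2.INTER_CUBIC)
cv2.imwrite("pics/ca.png",a);cv2.imwrite("pics/cb.png",b)
m=cv2.inRange(hsv,(3,130,40),(20,255,255));m[:185]=0;m[305:]=0;m[:,:250]=0;m[:,330:]=0
c=max(cv2.findContours(m,0,2)[0],key=cv2.contourArea)
box=cv2.boxPoints(cv2.minAreaRect(c));print(box.round(1).tolist());print([onplane(d,p,.008)[:2].round(3).tolist() for p in box])
m=cv2.inRange(hsv,(0,0,90),(180,80,255));m[:200]=0;m[228:]=0;m[:,:288]=0;m[:,318:]=0
c=max(cv2.findContours(m,0,2)[0],key=cv2.contourArea);(u,v),r=cv2.minEnclosingCircle(c);print(u,v,r,onplane(d,(u,v),.036))
E
```

```text
[[261.5, 241.89999389648438], [262.8999938964844, 192.5], [320.70001220703125, 194.1999969482422], [319.29998779296875, 243.5]]
[[0.555, 0.078], [0.689, 0.077], [0.688, -0.08], [0.554, -0.078]]
301.85870361328125 213.14674377441406 9.394144058227539 [ 0.63280096 -0.02765321  0.036     ]
```

View pics/ca.png

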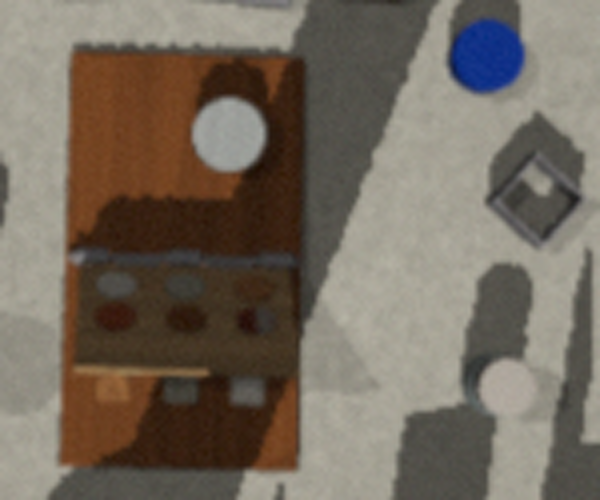

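View pics/cb.png

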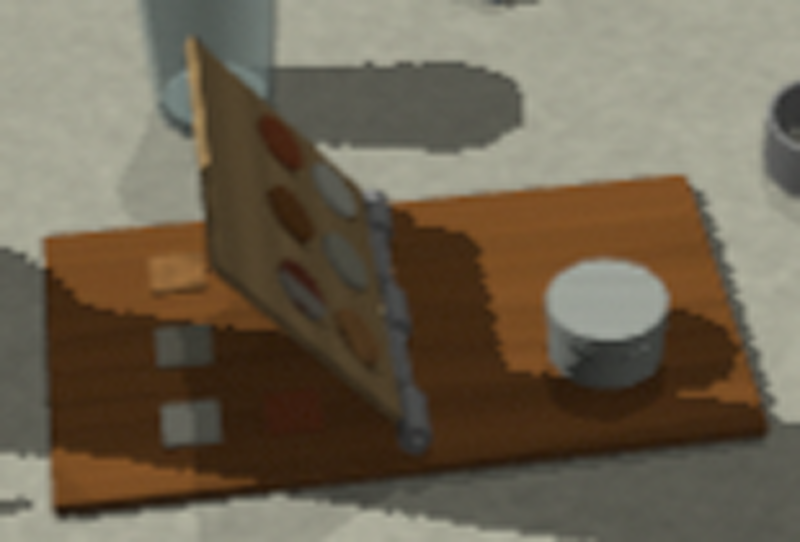

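The crop confirms it: the silver-grey disc stands on the bare page at (302,213), and the blue lid at (367,194) is off the book. I'll push the tin towards -y, the short way, with the two fingers parted 28 mm as a cradle. First move: turn the tool and travel.

apply_moves(
  deltas=[
    [[-0.34, 0.1, -0.06, 0, 0, 0, -0.015], [-0.34, 0.2, -0.11, 0, 0, 0, -0.03], [-0.34, 0.3, -0.17, 0, 0, 0, -0.045], [-0.34, 0.4, -0.22, 0, 0, 0, -0.06], [-0.34, 0.5, -0.28, 0, 0, 0, -0.075], [-0.34, 0.6, -0.34, 0, 0, 0, -0.09], [-0.34, 0.7, -0.39, 0, 0, 0, -0.105], [-0.34, 0.8, -0.45, 0, 0, 0, -0.12], [-0.34, 0.87, -0.49, 0, 0, 0, -0.135], [-0.34, 0.94, -0.53, 0, 0, 0, -0.15], [-0.34, 1, -0.56, 0, 0, 0, -0.165], [-0.34, 1, -0.56, 0, 0, 0, -0.1776]],
  ],
)

```text
time: 1.1
tcp_pos: [0.3315, -0.4018, 0.2309]
eef_rot: [-0.001, 0.705, 0.709, 0.001]
wrist_force: [-0.3, 0.1, 0.1]
gripper_width: 0.0283
grasp_force: 0.0
```

```bash
python3 - <<'E'
import numpy as np
from h import *
from scipy.optimize import brentq
d=np.load("top0.npz");s=np.load("side0.npz")
print([onplane(d,p,.008)[:2].round(3).tolist() for p in [(260,296.8),(319.7,296.8)]])
e=lambda t:np.array([.549-.12*np.cos(t),0,.0145+.12*np.sin(t)])
for t in np.arange(.7,1.3,.1): print(round(t,1),proj(d,e(t)).round(1),proj(s,e(t)).round(1))
for n,u in (("blue",(367,194)),):print(n,onplane(d,u,.03).round(3))
print("sq",onplane(d,(366.5,230),.03).round(3),"spine",onplane(d,(291,244.8),.02).round(3))
E
```

```text
[[0.409, 0.079], [0.411, -0.08]]
0.7 [291.3 281. ] [192.5 202. ]
0.8 [291.5 278. ] [196.3 198.1]
0.9 [291.7 274.5] [200.6 194.5]
1.0 [291.9 270.6] [205.4 191.3]
1.1 [292.  266.4] [210.5 188.4]
1.2 [292.2 262. ] [216.  185.8]
1.3 [292.3 257.3] [221.7 183.8]
blue [ 0.688 -0.202  0.03 ]
sq [ 0.591 -0.201  0.03 ] spine [ 0.549 -0.001  0.02 ]
```

apply_moves(
  deltas=[
    [[-0.34, 0.2, 0.14, 0, 0, 0, 0], [-0.34, 0.4, 0.28, 0, 0, 0, 0], [-0.34, 0.6, 0.42, 0, 0, 0, 0], [-0.34, 0.8, 0.55, 0, 0, 0, 0], [-0.34, 0.95, 0.66, 0, 0, 0, 0]],
  ],
)

```text
time: 1.52
tcp_pos: [0.4105, -0.2874, 0.2309]
eef_rot: [-0.001, 0.707, 0.707, 0.0]
wrist_force: [-0.3, -0.1, -0.3]
gripper_width: 0.0286
grasp_force: 0.0
```

apply_moves(
  deltas=[
    [[-0.34, 0.2, 0.14, 0, 0, 0, 0], [-0.34, 0.4, 0.28, 0, 0, 0, 0], [-0.34, 0.6, 0.42, 0, 0, 0, 0], [-0.34, 0.8, 0.55, 0, 0, 0, 0], [-0.34, 0.95, 0.66, 0, 0, 0, 0]],
  ],
)

```text
time: 1.93
tcp_pos: [0.4898, -0.1734, 0.2309]
eef_rot: [-0.001, 0.707, 0.707, 0.0]
wrist_force: [-0.4, -0.6, -0.7]
gripper_width: 0.0276
grasp_force: 0.0
```

apply_moves(
  deltas=[
    [[-0.34, 0.2, 0.14, 0, 0, 0, 0], [-0.34, 0.4, 0.28, 0, 0, 0, 0], [-0.34, 0.6, 0.42, 0, 0, 0, 0], [-0.34, 0.8, 0.55, 0, 0, 0, 0], [-0.34, 0.95, 0.66, 0, 0, 0, 0], [-0.34, 0.95, 0.66, 0, 0, 0, 0]],
  ],
)

```text
time: 2.43
tcp_pos: [0.5705, -0.058, 0.2306]
eef_rot: [-0.001, 0.706, 0.708, 0.001]
wrist_force: [0.2, -0.5, 0.1]
gripper_width: 0.0283
grasp_force: 0.0
```

apply_moves(
  deltas=[
    [[-0.34, 0.2, 0.13, 0.1, 0, 0, 0], [-0.34, 0.4, 0.26, 0.2, 0, 0, 0], [-0.34, 0.6, 0.4, 0.3, 0, 0, 0], [-0.34, 0.775, 0.52, 0.45, 0, 0, 0], [-0.34, 0.775, 0.52, 0.65, 0, 0, 0], [-0.34, 0.775, 0.52, 0.8, 0, 0, 0], [-0.34, 0.775, 0.52, 0.92, 0, 0, 0], [-0.34, 0.775, 0.52, 0.92, 0, 0, 0]],
  ],
)

```text
time: 3.1
tcp_pos: [0.628, 0.0312, 0.1169]
eef_rot: [-0.003, 0.707, 0.707, -0.003]
wrist_force: [0.2, 0.7, -0.9]
gripper_width: 0.028
grasp_force: 0.0
```

apply_moves(
  deltas=[
    [[-0.34, 0, 0, 0.15, 0, 0, 0], [-0.34, 0, 0, 0.3, 0, 0, 0], [-0.34, 0, 0, 0.45, 0, 0, 0], [-0.34, 0, 0, 0.6, 0, 0, 0], [-0.34, 0, 0, 0.7, 0, 0, 0], [-0.34, 0, 0, 0.75, 0, 0, 0], [-0.34, 0, 0, 0.75, 0, 0, 0]],
  ],
)

```text
time: 3.68
tcp_pos: [0.6302, 0.031, 0.0301]
eef_rot: [-0.001, 0.707, 0.707, -0.001]
wrist_force: [0.1, -0.8, -0.3]
gripper_width: 0.028
grasp_force: 0.0
```

```bash
python3 - <<'E'
from station import eyes
import cv2,numpy as np
o=[]
for n,(r0,r1,c0,c1) in (("top",(170,310,240,400)),("side",(130,305,160,360))):
    p=eyes.get_image(n)["pixels"][r0:r1,c0:c1,::-1];o.append(cv2.resize(p,(400,350),interpolation=cv2.INTER_CUBIC))
cv2.imwrite("pics/c1.png",np.hstack(o))
E
```

```text
(no output)
```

View pics/c1.png

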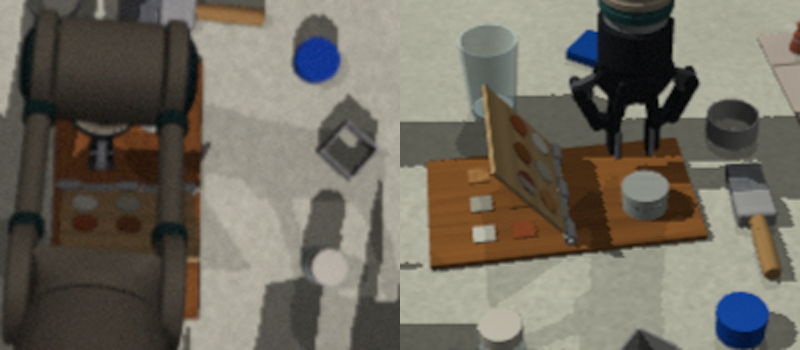

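Side view: the fingers stand behind the tin (+y side) with a clear gap; the leaf and bystanders are untouched. I'll lower to just above the page and push slowly.

apply_moves(
  deltas=[
    [[-0.34, 0, 0.02, 0.05, 0, 0, 0], [-0.34, 0, 0.02, 0.1, 0, 0, 0], [-0.34, 0, 0.02, 0.14, 0, 0, 0], [-0.34, 0, 0.02, 0.14, 0, 0, 0], [-0.34, -0.04, 0.02, 0.14, 0, 0, 0], [-0.34, -0.08, 0.02, 0.14, 0, 0, 0], [-0.34, -0.12, 0.02, 0.14, 0, 0, 0], [-0.34, -0.15, 0.02, 0.14, 0, 0, 0], [-0.34, -0.18, 0.02, 0.14, 0, 0, 0], [-0.34, -0.2, 0.02, 0.14, 0, 0, 0], [-0.34, -0.22, 0.02, 0.14, 0, 0, 0], [-0.34, -0.24, 0.02, 0.14, 0, 0, 0]],
  ],
)

```text
time: 4.78
tcp_pos: [0.6334, 0.0024, 0.0142]
eef_rot: [0.0, 0.707, 0.707, 0.0]
wrist_force: [-0.3, 0.3, 0.3]
gripper_width: 0.0282
grasp_force: 0.3
```

apply_moves(
  deltas=[
    [[-0.34, -0.02, 0, 0, 0, 0, 0], [-0.34, -0.04, 0, 0, 0, 0, 0], [-0.34, -0.06, 0, 0, 0, 0, 0], [-0.34, -0.08, 0, 0, 0, 0, 0], [-0.34, -0.1, 0, 0, 0, 0, 0], [-0.34, -0.12, 0, 0, 0, 0, 0], [-0.34, -0.14, 0, 0, 0, 0, 0], [-0.34, -0.16, 0, 0, 0, 0, 0], [-0.34, -0.18, 0, 0, 0, 0, 0], [-0.34, -0.2, 0, 0, 0, 0, 0], [-0.34, -0.22, 0, 0, 0, 0, 0], [-0.34, -0.24, 0, 0, 0, 0, 0]],
  ],
)

```text
time: 5.78
tcp_pos: [0.6333, -0.0264, 0.0141]
eef_rot: [0.0, 0.707, 0.707, 0.0]
wrist_force: [0.6, 1.4, 0.9]
gripper_width: 0.0279
grasp_force: 0.4
```

```bash
python3 - <<'E'
from station import eyes
import cv2,numpy as np
p=eyes.get_image("side")["pixels"][130:305,160:360,::-1];cv2.imwrite("pics/c2.png",cv2.resize(p,(640,560),interpolation=cv2.INTER_CUBIC))
E
```

```text
(no output)
```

View pics/c2.png

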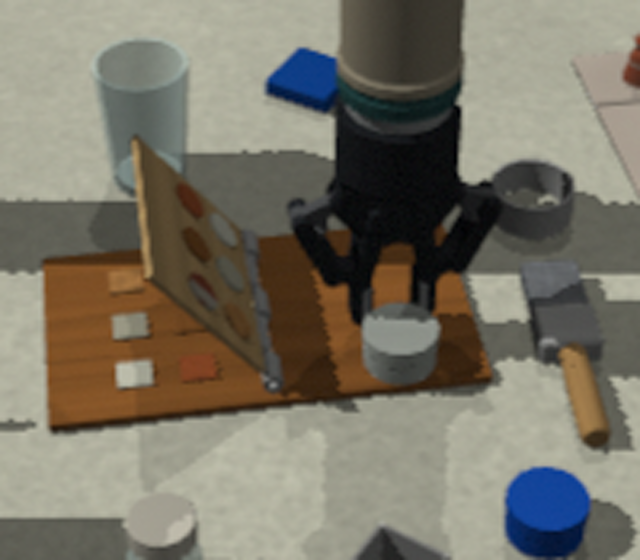

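The tin (400,343 in the crop) is cradled by both fingers and nearing the page's side edge. I'll keep pushing.

apply_moves(
  deltas=[
    [[-0.34, -0.025, 0, 0, 0, 0, 0], [-0.34, -0.05, 0, 0, 0, 0, 0], [-0.34, -0.075, 0, 0, 0, 0, 0], [-0.34, -0.1, 0, 0, 0, 0, 0], [-0.34, -0.125, 0, 0, 0, 0, 0], [-0.34, -0.15, 0, 0, 0, 0, 0], [-0.34, -0.175, 0, 0, 0, 0, 0], [-0.34, -0.2, 0, 0, 0, 0, 0], [-0.34, -0.225, 0, 0, 0, 0, 0], [-0.34, -0.25, 0, 0, 0, 0, 0], [-0.34, -0.275, 0, 0, 0, 0, 0], [-0.34, -0.3, 0, 0, 0, 0, 0]],
  ],
)

```text
time: 6.83
tcp_pos: [0.6332, -0.0625, 0.014]
eef_rot: [-0.0, 0.707, 0.707, -0.0]
wrist_force: [0.3, 0.5, -0.0]
gripper_width: 0.0281
grasp_force: 0.2
```

apply_moves(
  deltas=[
    [[-0.34, -0.025, 0, 0, 0, 0, 0], [-0.34, -0.05, 0, 0, 0, 0, 0], [-0.34, -0.075, 0, 0, 0, 0, 0], [-0.34, -0.1, 0, 0, 0, 0, 0], [-0.34, -0.125, 0, 0, 0, 0, 0], [-0.34, -0.15, 0, 0, 0, 0, 0], [-0.34, -0.175, 0, 0, 0, 0, 0], [-0.34, -0.2, 0, 0, 0, 0, 0], [-0.34, -0.225, 0, 0, 0, 0, 0], [-0.34, -0.25, 0, 0, 0, 0, 0], [-0.34, -0.275, 0, 0, 0, 0, 0], [-0.34, -0.3, 0, 0, 0, 0, 0]],
  ],
)

```text
time: 7.83
tcp_pos: [0.6333, -0.0984, 0.0141]
eef_rot: [0.0, 0.707, 0.707, -0.0]
wrist_force: [-0.3, 0.2, -0.0]
gripper_width: 0.028
grasp_force: 0.3
```

```bash
python3 - <<'E'
from station import eyes
import cv2,numpy as np
p=eyes.get_image("side")["pixels"][130:340,160:400,::-1];cv2.imwrite("pics/c3.png",cv2.resize(p,(640,560),interpolation=cv2.INTER_CUBIC))
E
```

```text
(no output)
```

View pics/c3.png

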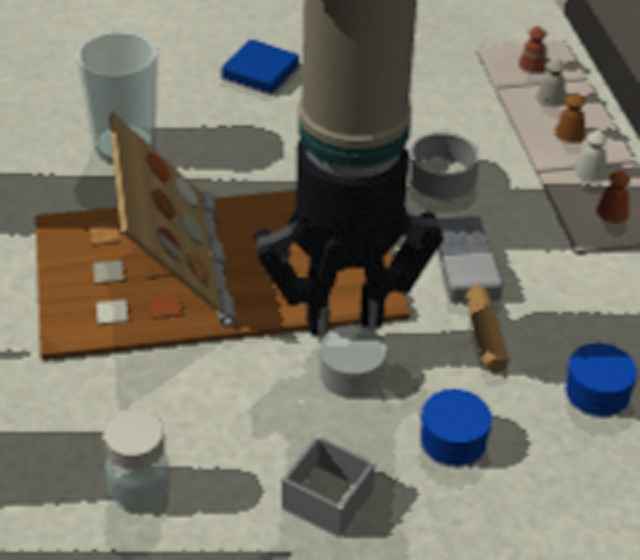

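The tin stands on the table beside the page at crop (352,360), short of the square cutter and the blue lid. I'll back off, rise and measure it.

apply_moves(
  deltas=[
    [[-0.34, 0.05, 0, 0, 0, 0, 0], [-0.34, 0.1, 0, 0, 0, 0, 0], [-0.34, 0.2, 0, 0, 0, 0, 0], [-0.34, 0.3, 0, -0.05, 0, 0, 0], [-0.34, 0.4, 0, -0.2, 0, 0, 0], [-0.34, 0.45, 0, -0.4, 0, 0, 0], [-0.34, 0.5, 0, -0.65, 0, 0, 0], [-0.34, 0.55, 0, -0.9, 0, 0, 0], [-0.34, 0.55, 0, -1, 0, 0, 0]],
  ],
)

```text
time: 8.63
tcp_pos: [0.6353, -0.0295, 0.1391]
eef_rot: [0.003, 0.706, 0.708, 0.002]
wrist_force: [1.0, -0.1, 1.2]
gripper_width: 0.0283
grasp_force: 0.0
```

apply_moves(
  deltas=[
    [[-1, 0.02, 0, -0.2, 0, 0, 0], [-1, 0.05, 0, -0.4, 0, 0, 0], [-1, 0.1, -0.1, -0.6, 0, 0, 0], [-1, 0.15, -0.3, -0.7, 0, 0, 0], [-1, 0.2, -0.5, -0.7, 0, 0, 0], [-1, 0.25, -0.7, -0.7, 0, 0, 0], [-1, 0.27, -0.85, -0.7, 0, 0, 0], [-1, 0.27, -1, -0.7, 0, 0, 0]],
  ],
)

```text
time: 9.3
tcp_pos: [0.5116, 0.0024, 0.2187]
eef_rot: [-0.0, 0.706, 0.708, 0.0]
wrist_force: [0.7, 0.8, 0.1]
gripper_width: 0.0002
grasp_force: 0.0
```

apply_moves(
  deltas=[
    [[-1, 0, -0.2, 0, 0, 0, 0], [-1, 0, -0.4, 0, 0, 0, 0], [-1, 0, -0.6, 0, 0, 0, 0], [-1, 0, -0.75, 0, 0, 0, 0], [-1, 0, -0.75, 0, 0, 0, 0]],
  ],
)

```text
time: 9.72
tcp_pos: [0.4189, 0.0019, 0.2183]
eef_rot: [-0.001, 0.707, 0.708, -0.001]
wrist_force: [0.1, 0.2, 0.8]
gripper_width: -0.0002
grasp_force: 0.0
```

```bash
python3 - <<'E'
from station import eyes
import cv2,numpy as np
from h import *
t=eyes.get_image("top");s=eyes.get_image("side")
hsv=cv2.cvtColor(t["pixels"],cv2.COLOR_RGB2HSV)
print("tin expect",proj(t,(.633,-.129,.028)),proj(s,(.633,-.129,.028)))
cv2.imwrite("pics/c4.png",np.hstack([cv2.resize(i["pixels"][r0:r1,c0:c1,::-1],(400,400),interpolation=cv2.INTER_CUBIC) for i,(r0,r1,c0,c1) in ((t,(170,310,260,400)),(s,(130,300,160,330)))]))
E
```

```text
tin expect [339.51775329 214.03208164] [291.40299203 260.41438549]
```

View pics/c4.png

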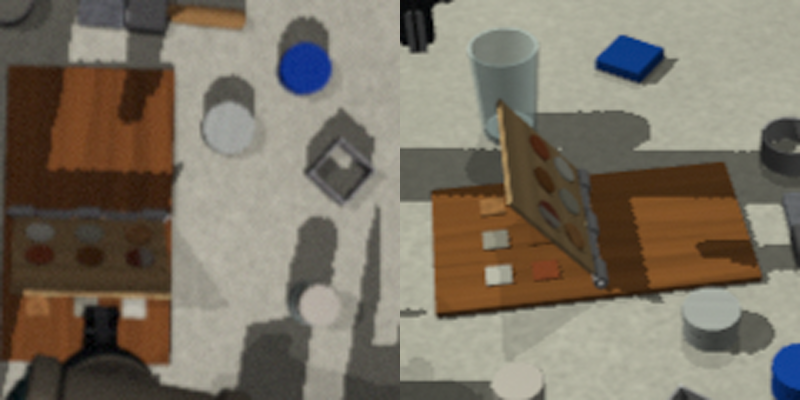

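The tin is upright on the table at top-crop (228,128), clear of the page (edge at 174). The leaf is still raised, with its edge at top-crop row 293, and the shut fingers hang on its near side. Now I'll lower and push the leaf along its arc.

apply_moves(
  deltas=[
    [[-1, 0, 0, 0.2, 0, 0, 0], [-1, 0, 0, 0.4, 0, 0, 0], [-1, 0, 0, 0.6, 0, 0, 0], [-1, 0, 0, 0.8, 0, 0, 0], [-1, 0, 0, 0.95, 0, 0, 0], [-1, 0, 0, 1, 0, 0, 0], [-1, 0, 0, 1, 0, 0, 0]],
  ],
)

```text
time: 10.4
tcp_pos: [0.4233, 0.0007, 0.0968]
eef_rot: [-0.001, 0.707, 0.707, -0.001]
wrist_force: [-0.2, 0.7, -0.0]
gripper_width: 0.0001
grasp_force: 0.0
```

apply_moves(
  deltas=[
    [[-1, 0, 0.15, 0.06, 0, 0, 0], [-1, 0, 0.28, 0.06, 0, 0, 0], [-1, 0, 0.35, 0.06, 0, 0, 0], [-1, 0, 0.4, 0.03, 0, 0, 0], [-1, 0, 0.46, 0, 0, 0, 0], [-1, 0, 0.52, -0.035, 0, 0, 0], [-1, 0, 0.58, -0.07, 0, 0, 0], [-1, 0, 0.64, -0.085, 0, 0, 0], [-1, 0, 0.7, -0.105, 0, 0, 0], [-1, 0, 0.77, -0.12, 0, 0, 0], [-1, 0, 0.85, -0.13, 0, 0, 0], [-1, 0, 0.94, -0.14, 0, 0, 0]],
  ],
)

```text
time: 11.4
tcp_pos: [0.5369, 0.0003, 0.115]
eef_rot: [0.0, 0.707, 0.707, -0.0]
wrist_force: [-0.7, -0.1, -0.8]
gripper_width: -0.0002
grasp_force: 0.5
```

```bash
python3 - <<'E'
from station import eyes
import cv2
p=eyes.get_image("side")["pixels"][110:300,160:380,::-1];cv2.imwrite("pics/c5.png",cv2.resize(p,(660,570),interpolation=cv2.INTER_CUBIC))
E
```

```text
(no output)
```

View pics/c5.png

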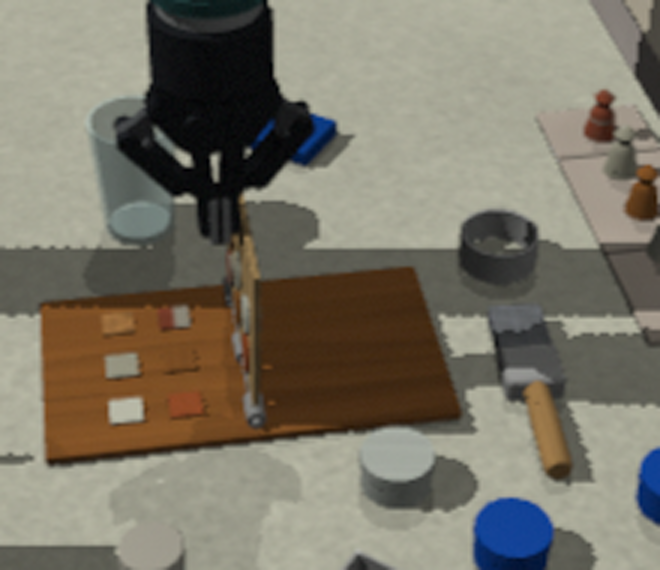

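The leaf is upright at crop (245,310), with the fingers against its near side. I'll continue over the top and down.

apply_moves(
  deltas=[
    [[-1, 0, 0.07, 0.01, 0, 0, 0], [-1, 0, 0.14, 0.02, 0, 0, 0], [-1, 0, 0.22, 0.045, 0, 0, 0], [-1, 0, 0.3, 0.07, 0, 0, 0], [-1, 0, 0.375, 0.11, 0, 0, 0], [-1, 0, 0.45, 0.15, 0, 0, 0], [-1, 0, 0.515, 0.205, 0, 0, 0], [-1, 0, 0.575, 0.26, 0, 0, 0]],
  ],
)

```text
time: 12.12
tcp_pos: [0.6062, 0.0002, 0.0829]
eef_rot: [0.0, 0.707, 0.707, 0.0]
wrist_force: [0.5, 0.1, 1.1]
gripper_width: -0.0002
grasp_force: 0.4
```

apply_moves(
  deltas=[
    [[-1, 0, 0.06, 0.06, 0, 0, 0], [-1, 0, 0.12, 0.13, 0, 0, 0], [-1, 0, 0.17, 0.2, 0, 0, 0], [-1, 0, 0.21, 0.28, 0, 0, 0], [-1, 0, 0.25, 0.36, 0, 0, 0], [-1, 0, 0.28, 0.43, 0, 0, 0], [-1, 0, 0.3, 0.48, 0, 0, 0], [-1, 0, 0.31, 0.52, 0, 0, 0], [-1, 0, 0.31, 0.52, 0, 0, 0]],
  ],
)

```text
time: 12.87
tcp_pos: [0.642, 0.0003, 0.0201]
eef_rot: [-0.001, 0.707, 0.707, -0.0]
wrist_force: [0.1, -0.0, 0.1]
gripper_width: -0.0001
grasp_force: 0.0
```

Next I'll press down in small steps until contact, watching the force.

apply_moves(
  deltas=[
    [[-1, 0, 0, 0.01, 0, 0, 0], [-1, 0, 0, 0.02, 0, 0, 0], [-1, 0, 0, 0.025, 0, 0, 0], [-1, 0, 0, 0.03, 0, 0, 0], [-1, 0, 0, 0.03, 0, 0, 0], [-1, 0, 0, 0.03, 0, 0, 0]],
  ],
)

```text
time: 13.37
tcp_pos: [0.6426, 0.0002, 0.0181]
eef_rot: [0.0, 0.707, 0.707, 0.0]
wrist_force: [0.0, 0.3, 1.4]
gripper_width: 0.0005
grasp_force: 0.2
```

```bash
python3 - <<'E'
from station import eyes
import cv2
p=eyes.get_image("side")["pixels"][130:300,160:380,::-1];cv2.imwrite("pics/c6.png",cv2.resize(p,(770,595),interpolation=cv2.INTER_CUBIC))
E
```

```text
(no output)
```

View pics/c6.png

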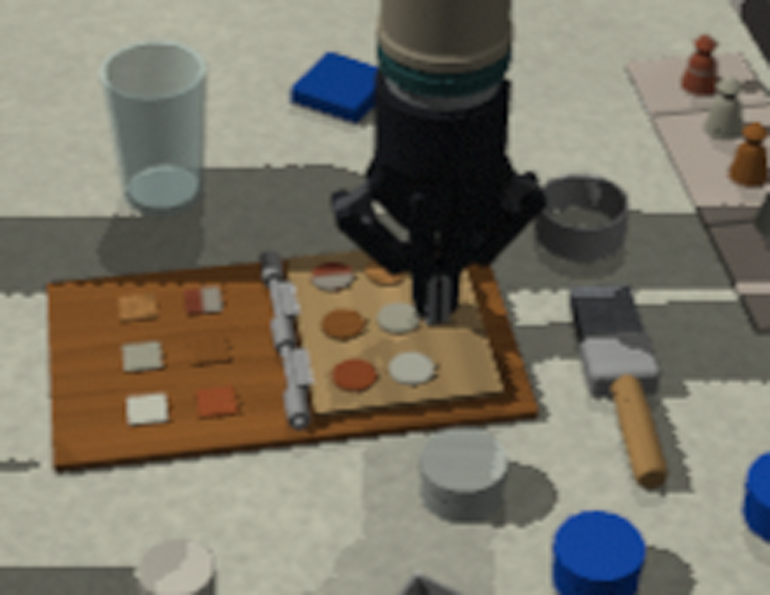

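The leaf lies about flat under the fingertips (crop 435,315), and the force is only 1.4 N. I'll press a little further to seat it against its stop.

apply_moves(
  deltas=[
    [[-1, 0, 0, 0.01, 0, 0, 0], [-1, 0, 0, 0.015, 0, 0, 0], [-1, 0, 0, 0.02, 0, 0, 0], [-1, 0, 0, 0.02, 0, 0, 0]],
  ],
)

```text
time: 13.75
tcp_pos: [0.6426, 0.0002, 0.0169]
eef_rot: [0.0, 0.707, 0.707, 0.0]
wrist_force: [-2.2, -0.0, 8.4]
gripper_width: -0.0004
grasp_force: 4.5
```

apply_moves(
  deltas=[
    [[-1, 0, 0, 0.01, 0, 0, 0], [-1, 0, 0, 0.015, 0, 0, 0], [-1, 0, 0, 0.02, 0, 0, 0], [-1, 0, 0, 0.02, 0, 0, 0]],
  ],
)

```text
time: 14.08
tcp_pos: [0.6427, 0.0002, 0.0168]
eef_rot: [0.001, 0.707, 0.707, 0.001]
wrist_force: [-6.3, 0.2, 20.7]
gripper_width: 0.0
grasp_force: 10.2
```

It's firm against the stop at z = 0.0168. I'll retreat straight up.

apply_moves(
  deltas=[
    [[-1, 0, 0, -0.05, 0, 0, 0], [-1, 0, 0, -0.1, 0, 0, 0], [-1, 0, 0, -0.3, 0, 0, 0], [-1, 0, 0, -0.5, 0, 0, 0], [-1, 0, 0, -0.7, 0, 0, 0], [-1, 0, 0, -0.9, 0, 0, 0], [-1, 0, 0, -1, 0, 0, 0], [-1, 0, 0, -1, 0, 0, 0], [-1, 0, 0, -1, 0, 0, 0], [-1, 0, 0, -1, 0, 0, 0]],
  ],
)

```text
time: 14.92
tcp_pos: [0.6413, 0.0004, 0.1315]
eef_rot: [-0.001, 0.707, 0.707, -0.001]
wrist_force: [0.4, -0.8, -0.4]
gripper_width: 0.0
grasp_force: 0.0
```

```bash
python3 - <<'E'
from station import eyes
import cv2
p=eyes.get_image("side")["pixels"][130:300,160:380,::-1];cv2.imwrite("pics/c7.png",cv2.resize(p,(770,595),interpolation=cv2.INTER_CUBIC))
E
```

```text
(no output)
```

View pics/c7.png

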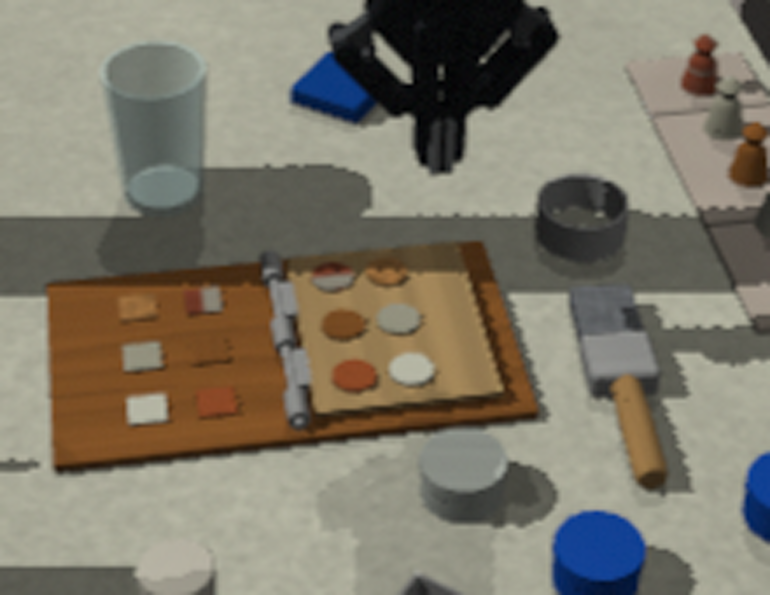

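The leaf lies flat (crop 400,330), the tin stands on the table (462,475), the fingers are clear and the bystanders are where they were.

```bash
python3 -c "
from station import ticket
print(ticket.finish_job())"
```

```text
the job is handed in; nothing more can be done
None
```

I handed the job in at about 15 s of the 53 s: the last picture shows the tin upright on the table beside the book, the leaf flat on the bare page and the visible bystanders where they were; no verdict came back.

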